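# Set a spring tensioner and its lock nut

### The job

Set the spring tensioner on the bench: draw its gauge slide out by the upright handle until the slide's pointer is level with the index tab on the scale, and let go of it there. Then screw the knurled lock nut down clockwise until it bottoms out, back it off a quarter turn, and finish while still gripping the nut there with the slide still at the tab. Leave the index tab and the other things on the bench where they are.

Things in the scene. Friction and masses are not known exactly. Their poses are not given: they have to be found in the camera images.
- tensioner: Spring tensioner, fixed: grey base plate 100 x 310 x 12 mm (x, y, z), y -135 to 175 mm of the origin, which is at bench level. Along y: aluminium spring barrel (y -126 to -66, top z 41 mm), dark clamp block under the lock nut (34 mm square at y -35, top z 46), then the gauge slide; scale with 5 mm ticks at x -42. x points away from the robot at yaw 0, z up; always level.
- gauge_slide (a joint): Travel of the gauge slide out of the barrel, m, 0 (fully in) to 0.075; grows in the tensioner's +y direction. It is sprung back (1.2 N when in, 4.2 N fully out) but a 6.5 N friction brake keeps it wherever it is let go, so drawing it out takes 8 to 11 N.
- slide_grip (a point): Centre of the grip of the slide's upright black handle: a rounded post 26 mm (x) x 20 mm (y), from z 33 to 75 mm; this point is at z 56 mm. Below it is a steel carriage 36 x 36 mm with top at z 34 mm. Axes as the tensioner's. At least 110 mm from the nut's axis.
- pointer (a point): Tip of the small steel pointer on the -x side of the gauge slide's carriage, z 21 mm, 30 mm in -x from the handle's centre and at the same y; moves with the slide. Axes as the tensioner's.
- index (a point): Tip of the nose of the index tab, a dark block 13 x 16 x 14 mm clipped on the scale, nose towards the slide (tensioner's +x); z 21 mm. 23 to 65 mm in +y of the pointer at the start; level means the same y in the tensioner's frame. Axes as the tensioner's. To be left where it is.
- lock_nut (a joint): Turn of the lock nut, rad; grows clockwise seen from above (screwing down). It starts between 0 and 1.6 and bottoms out on its washer at a hard stop at 3.5. It sinks 4 mm a full turn (0.64 mm a rad). Turning takes about 0.1 N m and it stays where it is left.
- nut_grip (a point): Centre of the knurled brass lock nut, on its vertical axis half-way up, at x 0, y -35 mm of the tensioner: round, 40 mm across (41 with the knurl), 28 mm high; z 63 mm when bottomed, up to 65.2 when screwed up. A 14 mm stud rises through it to z 85 mm; a 36 mm washer (z 46 to 49) lies below. A dark rib on its top lies along this point's x axis, which turns with it.
- screwdriver: Bystander, loose: screwdriver with an orange handle, 24 x 167 x 26 mm; lies beyond the tensioner. Origin at its underside's centre. Not to be moved.
- tape_small: Bystander, loose: small roll of tape, 60 mm across, 18 mm high; lies on the robot's side of the tensioner. Origin at its underside's centre. Not to be moved.
- spool: Bystander, loose: spool of thread, 40 mm across, 36 mm high; stands on the robot's side of the tensioner. Origin at its underside's centre. Not to be moved.
- stamp: Bystander, loose: wooden rubber stamp, 29 x 48 x 70 mm; stands beyond the tensioner. Origin at its underside's centre. Not to be moved.
- screw_jar: Bystander, loose: white lidded jar, 64 mm across, 66 mm high; stands to the left. Origin at its underside's centre. Not to be moved.
- slim_box: Bystander, loose: slim carton, 52 x 140 x 23 mm; lies to the left. Origin at its underside's centre. Not to be moved.

How it is judged:
By the outcome, as a careful person would: the job done as asked, in the order asked, and still so for the second after the job is handed in, while the arm keeps its last pose, push and grip.
It also fails if it takes over 72 s, if anything falls off the work surface, if the arm or the gripper's body presses on something with over 40 N, if the wrist force passes 120 N, or if a joint passes its speed limit or range.

### The arm

A 6-joint arm with a two-finger parallel gripper is mounted at the origin on a cart in front of the work surface, level with it; the furniture and walls round the work are solid. World frame = base frame: x ahead of the robot, y to its left, z up, the work surface at z = 0. Lengths are in m, angles in rad, forces in N, time in s.
With the tool pointing down it reaches from about 0.275 to 0.75 m from the base axis. Payload 10.2 kg.
Tool frame: the origin (TCP) lies at the very end of the fingers, on their centre line; the grasp point (between the pads) lies 19 mm behind it; z points along the fingers, y is the line along which they close (so a half turn about z gives the same grasp; the last joint's range is limited). The gripper opens to 85 mm and grips with 20 to 120 N. Pads are 22 mm wide; open, the fingers measure 114 mm over their backs; the gripper's body (76 mm by 85 mm) begins 54 mm behind the grasp point. The pads swing forward as they close: fully open they stand 13 mm farther back than shut.
Start: joints at [1.096, 0.313, 1.498, -0, 1.331, -0.223], TCP at [0.131, 0.508, 0.231] pointing down, gripper open.
Joint ranges: [-2.94, 2.94], [-0.97, 2.17], [0.19, 2.56], [-1.23, 4.37], [0.02, 3.11], [-2.88, 2.88]. Speed limits (rad/s): [2.39, 2.39, 3.01, 3.14, 3.14, 3.14].

### API

Orientations are given as a rotation vector (axis times angle).
In Python, from plant import readout, imaging, order gives the robot as it stands. The module is installed in compiled form; this text tells all that it offers.
- The arm moves only by the tool play_rows, never from a script. Its argument "deltas" is a list that holds one entry, the list of rows, each a list of 5 numbers: the shift along the tool's x, y, z in mm, then the turn about the tool's z in rad, then the finger opening in mm, from 0 to 85.4. A call has 1 to 8 rows; each row is the pose to reach, as a shift and turn from the pose commanded when the call began, along the tool's axes at that moment; what a row does not reach only later rows make up. A row lasts 1/10 s, in which the tool goes at most 50 mm and 8.59 degrees, less where a joint would pass 70% of its speed; a pose out of reach is approached as far as the arm can. A call with a gripper value outside its range is refused whole. The fingers move at their own pace and stop on an object; the grip force is fixed at half the most. Time passes only in rows, so rows that repeat a pose let the fingers close. It gives the time, the measured TCP pose, the force, the opening and the grip force at its end, in the units of the state.
- readout.read_state(): the state, without advancing time (a new reading comes with each control period).
- imaging.camera(name): name is "scene" or "top"; returns the picture (384x512x3 uint8, red, green, blue); there is no depth.
- imaging.camera_info(name): a dict with "K" (3x3 intrinsics, pixels), "R" (3x3) and "t" (3): a world point X has camera coordinates R X + t. Camera axes: x right, y down, z forward; pixel columns grow to the right and rows downward; lengths in m; the calibration is good to about 2 mm. A picture is of the moment at which its call begins. camera_info takes no time and is no camera call.
- order.hand_in(): hands the job in; it is judged then, once.
The state is a dict: "clock": time; "joint_pos": joint angles; "joint_vel": joint speeds; "effort": joint torques, N m; "position": TCP position; "tool_rot": TCP orientation; "force": force on the tool from outside, world axes, zero at the start; "moment": the same for the moment, N m; "width": finger opening in m; "grasp_force": force on a finger pad.
Only numpy, scipy, OpenCV 4.12 (cv2) and the standard library are available. Lean on these libraries where they do the work, as an engineer would, in place of code of your own. Each camera call takes 0.05 s, during which the arm holds its last target. There are 200 camera calls.

## Working session

There is one attempt and no reset: what is moved stays moved. The work goes in short steps, Python scripts to look and compute and a tool call to move; the robot and the scene stay as the last step left them, time stands still between calls to the robot, and variables do not carry over. Pictures are saved under pics/ and viewed, at most 10 in all, crops included, and the job is handed in when it is done.

Besides the shell and the picture viewer there is one more tool, called after "Request:" as a command line: name --argument value ..., lists and objects as JSON in quotes. play_rows: Moves the arm, as the interface text tells. Its arguments: {"type":"object","properties":{"deltas":{"type":"array","items":{"type":"array","items":{"type":"array","items":{"type":"number"}}}}},"required":["deltas"]}

```bash
mkdir -p pics; python3 - <<'E'
from plant import readout, imaging
import cv2
s=readout.read_state();print({k:s[k] for k in('clock','position','tool_rot','force','width')})
for n in('scene','top'):
    im=imaging.camera(n);cv2.imwrite(f'pics/{n}0.png',im[:,:,::-1]);i=imaging.camera_info(n);print(n,i['K'],i['R'],i['t'])
E
```

```text
{'clock': 0.0, 'position': array([0.13069406, 0.50819056, 0.23072144]), 'tool_rot': array([-3.94420193e-01, -3.11627652e+00,  1.95579903e-03]), 'force': array([-0.05023577, -0.7123302 , -0.06298216]), 'width': 0.08522021645275432}
scene [[359.86088864   0.         251.25091488]
 [  0.         359.86088864 189.92326163]
 [  0.           0.           1.        ]] [[ 0.63444749 -0.77284874 -0.01346117]
 [-0.3251685  -0.25105754 -0.91172121]
 [ 0.70124306  0.58281638 -0.41058889]] [-0.17872576  0.27567566  0.37953787]
top [[366.80066367   0.         251.59364698]
 [  0.         366.80066367 184.66432009]
 [  0.           0.           1.        ]] [[-0.02284246 -0.99971634 -0.00674191]
 [-0.98992903  0.0235602  -0.13959023]
 [ 0.13970948  0.00348543 -0.9901864 ]] [0.2234491  0.55455158 0.85462476]
```

View pics/top0.png

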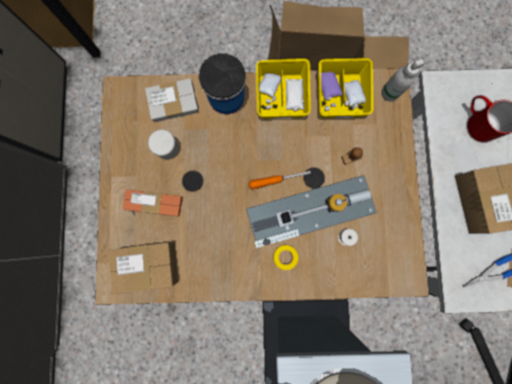

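View pics/scene0.png

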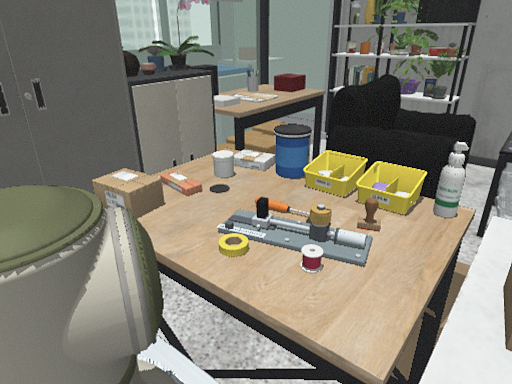

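The top view shows the plate at about (248–375, 178–245), the nut at (338,203) and the handle at (286,218). I'll enlarge that area.

```bash
python3 - <<'E'
import cv2,numpy as np
a=cv2.imread('pics/top0.png')[170:255,240:385];a=cv2.resize(a,None,fx=5.5,fy=5.5,interpolation=cv2.INTER_CUBIC)
cv2.imwrite('pics/topc.png',a)
b=cv2.imread('pics/scene0.png')[190:275,210:380];b=cv2.resize(b,None,fx=4.7,fy=4.7,interpolation=cv2.INTER_CUBIC);cv2.imwrite('pics/scenec.png',b)
E
```

```text
(no output)
```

View pics/topc.png

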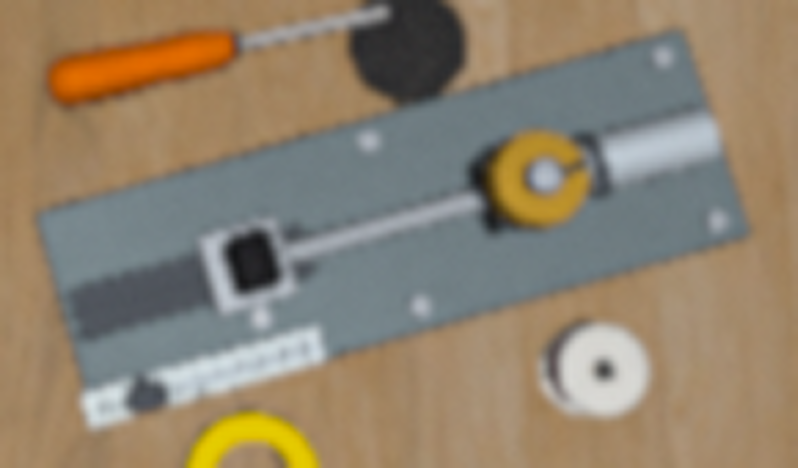

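View pics/scenec.png

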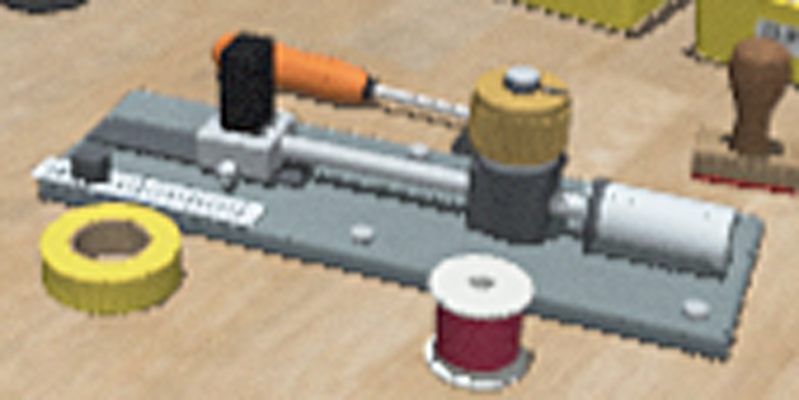

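The top crop shows the handle at (253,262), the pointer at (261,322), the index nose at about (147,374) and the nut at (540,178). The plate corners are (38,213), (683,28) and (748,235). In the scene crop the pointer is at (228,175) and the tab at (92,163). Next I'll turn these into metric positions.

```bash
cat > h.py <<'E'
import numpy as np,cv2
from plant import imaging,readout
from scipy.spatial.transform import Rotation as Ro
def ray(n,uv):
    i=imaging.camera_info(n);R,t=i['R'],i['t'];d=R.T@np.linalg.inv(i['K'])@np.array([*uv,1.]);return -R.T@t,d
def cast(n,uv,z):
    c,d=ray(n,uv);return c+d*(z-c[2])/d[2]
def topc(u,v):return ((u+.5)/5.5-.5+240,(v+.5)/5.5-.5+170)
def scc(u,v):return ((u+.5)/4.7-.5+210,(v+.5)/4.7-.5+190)
def two(a,b):
    (c1,d1),(c2,d2)=ray('top',a),ray('scene',b);s=np.linalg.lstsq(np.c_[d1,-d2],c2-c1,rcond=None)[0]
    p,q=c1+s[0]*d1,c2+s[1]*d2;return (p+q)/2,np.linalg.norm(p-q)
E
python3 - <<'E'
from h import *
np.set_printoptions(precision=4,suppress=True)
# plate mask -> world at z=12mm -> minAreaRect
im=cv2.imread('pics/top0.png');hsv=cv2.cvtColor(im,cv2.COLOR_BGR2HSV)
m=cv2.inRange(hsv,(85,20,60),(115,90,180));w=np.zeros_like(m);w[172:250,242:382]=m[172:250,242:382]
w=cv2.morphologyEx(w,cv2.MORPH_OPEN,np.ones((3,3)))
c=max(cv2.findContours(w,cv2.RETR_EXTERNAL,2)[0],key=cv2.contourArea)
P=np.array([cast('top',p[0],.012)[:2] for p in cv2.convexHull(c)],np.float32)*1000
r=cv2.minAreaRect(P);print('rect',r,cv2.boxPoints(r))
cs=[cast('top',topc(*q),.012) for q in((38,213),(683,28),(748,235),(88,428))];print(np.array(cs)*1000)
for n,q,z in(('nut',(540,180),.079),('stud',(546,176),.085),('handle',(253,262),.072),('pointer',(261,322),.021),('index nose',(147,376),.026)):print(n,cast('top',topc(*q),z)*1000)
print('nutmask');
m=cv2.inRange(hsv,(15,120,90),(30,255,255));w=np.zeros_like(m);w[185:220,320:355]=m[185:220,320:355]
c=max(cv2.findContours(w,cv2.RETR_EXTERNAL,2)[0],key=cv2.contourArea);e=cv2.minEnclosingCircle(cv2.convexHull(c));print(e,cast('top',e[0],.075)*1000)
for n,a,b in(('stud',(546,176),(522,74)),('pointer',(261,322),(228,175))):print(n,two(topc(*a),scc(*b)))
E
```

```text
rect ((496.65570068359375, 65.12178039550781), (97.39010620117188, 303.8857421875), 14.819937705993652) [[410.7162 199.5549]
 [488.4448 -94.222 ]
 [582.5952 -69.3113]
 [504.8666 224.4655]]
[[504.3072 224.6045  12.    ]
 [582.1737 -72.4852  12.    ]
 [486.8893 -95.5531  12.    ]
 [407.7703 204.2992  12.    ]]
nut [508.1426  12.2096  79.    ]
stud [509.2352  11.0017  85.    ]
handle [476.9472 133.284   72.    ]
pointer [452.7824 126.2532  21.    ]
index nose [430.1985 177.786   26.    ]
nutmask
((337.546142578125, 201.96153259277344), 8.785992622375488) [509.332   11.7661  75.    ]
stud (array([0.5098, 0.0101, 0.0843]), np.float64(0.0017267978529902082))
pointer (array([0.454 , 0.1247, 0.0201]), np.float64(0.0037800226934779553))
```

```bash
cat >> h.py <<'E'
YAW=np.radians(14.75);TX=np.array([np.cos(YAW),np.sin(YAW),0]);TY=np.array([-np.sin(YAW),np.cos(YAW),0]);NUT=np.array([.5095,.0115,0])
def st():
    s=readout.read_state();R=Ro.from_rotvec(s['tool_rot']).as_matrix()
    r=s['position']-NUT
    print('t%.2f'%s['clock'],'pos',(s['position']*1000).round(1),'tens xy',(1000*np.array([r@TX,r@TY])).round(1),'toolyang %.2f tilt %s'%(np.degrees(np.arctan2(R[1,1],R[0,1])),R[:2,2].round(4)),'q',s['joint_pos'].round(3),'F',s['force'].round(1),'M',s['moment'].round(2),'w %.1f gf %.1f'%(s['width']*1000,s['grasp_force']))
    return s,R
def delta(tx,ty,z,ang=None):
    "target in nut-centred tensioner axes (mm), tool y world angle deg (mod 180)"
    s,R=st();p=NUT+TX*tx/1e3+TY*ty/1e3+[0,0,z/1e3]
    d=R.T@(p-s['position'])*1000
    a=0 if ang is None else np.radians(np.degrees(np.arctan2(R[1,1],R[0,1]))-ang)
    print('delta',d.round(1),'turn',round((a+np.pi/2)%np.pi-np.pi/2,4))
E
python3 -c "
from h import *
delta(0,126,130,104.75)"
```

```text
t0.10 pos [130.7 508.2 230.8] tens xy [-239.8  576.8] toolyang 75.57 tilt [-0.0005 -0.001 ] q [ 1.096  0.313  1.498 -0.     1.331 -0.223] F [-0.5  0.3  0.1] M [ 0.04 -0.01 -0.03] w 85.4 gf 0.0
delta [-429.2 -276.6  101. ] turn -0.5092
```

Request:
play_rows --deltas '[[[-45, -29, 0, -0.1, 85], [-90, -58, 0, -0.2, 85], [-135, -87, 0, -0.3, 85], [-180, -116, 0, -0.4, 85], [-220, -142, 0, -0.509, 85], [-260, -168, 20, -0.509, 85], [-300, -193, 40, -0.509, 85], [-340, -219, 60, -0.509, 85]]]'

```text
clock: 0.9
position: [0.3961, 0.2213, 0.1771]
tool_rot: [-0.402, 3.115, 0.0]
force: [0.3, 1.1, -0.3]
width: 0.085
grasp_force: 0.0
```

```bash
python3 -c "
from h import *
delta(0,126,110,104.75)"
```

```text
t0.90 pos [396.1 221.3 177.1] tens xy [-56.3 231.7] toolyang 104.72 tilt [0.0005 0.0002] q [ 0.25   0.21   1.782  0.     1.149 -1.578] F [ 0.3  1.1 -0.3] M [-0.01 -0.03 -0.04] w 85.0 gf 0.0
delta [ -56.3 -105.7   67.1] turn -0.0005
```

Request:
play_rows --deltas '[[[-25, -50, 20, 0, 85], [-50, -95, 50, 0, 85], [-56, -105, 60, 0, 85], [-56, -105, 60, 0, 85], [-56, -105, 60, 0, 85]]]'

```text
clock: 1.4
position: [0.4757, 0.1355, 0.1173]
tool_rot: [0.401, -3.114, -0.0]
force: [-0.3, 0.6, 0.3]
width: 0.0849
grasp_force: 0.0
```

```bash
python3 - <<'E'
from h import *
delta(0,126,44,104.75)
im=imaging.camera('top');cv2.imwrite('pics/t1.png',cv2.resize(im[165:260,235:390,::-1],None,fx=5,fy=5,interpolation=cv2.INTER_CUBIC))
E
```

```text
t1.40 pos [475.7 135.5 117.3] tens xy [ -1.1 128.5] toolyang 104.68 tilt [-0.0015  0.0001] q [ 0.04   0.373  1.737  0.     1.033 -1.787] F [-0.3  0.6  0.3] M [ 0.05  0.02 -0.  ] w 84.9 gf 0.0
delta [-1.3 -2.5 73.3] turn -0.0012
```

Request:
play_rows --deltas '[[[-1, -2.5, 20, 0, 85], [-1, -2.5, 45, 0, 85], [-1, -2.5, 65, 0, 85], [-1, -2.5, 73, 0, 85], [-1, -2.5, 73, 0, 85], [-1, -2.5, 73, 0, 50], [-1, -2.5, 73, 0, 35], [-1, -2.5, 73, 0, 28]]]'

```text
clock: 2.25
position: [0.478, 0.1336, 0.0455]
tool_rot: [-0.403, 3.114, -0.0]
force: [0.4, -0.3, -0.0]
width: 0.0432
grasp_force: 0.0
```

```bash
python3 - <<'E'
from h import *
st()
E
```

```text
t2.25 pos [478.  133.6  45.5] tens xy [  0.6 126.1] toolyang 104.74 tilt [0.0015 0.0001] q [ 0.036  0.488  1.792  0.     0.861 -1.792] F [ 0.4 -0.3 -0. ] M [ 0.    0.01 -0.01] w 43.2 gf 0.0
```

Request:
play_rows --deltas '[[[0, 0, 0, 0, 25], [0, 0, 0, 0, 18], [0, 0, 0, 0, 10], [0, 0, 0, 0, 10], [0, 0, 0, 0, 10], [0, 0, 0, 0, 10]]]'

```text
clock: 2.85
position: [0.478, 0.1331, 0.0454]
tool_rot: [-0.402, 3.115, -0.001]
force: [-0.5, -3.4, 6.3]
width: 0.019
grasp_force: 58.5
```

```bash
python3 - <<'E'
from h import *
st()
E
```

```text
t2.85 pos [478.  133.1  45.4] tens xy [  0.5 125.6] toolyang 104.72 tilt [ 0.001  -0.0005] q [ 3.500e-02  4.880e-01  1.792e+00 -1.000e-03  8.610e-01 -1.792e+00] F [-0.5 -3.4  6.3] M [-0.46  0.22 -0.13] w 19.0 gf 58.5
```

Request:
play_rows --deltas '[[[0, 5, 0, 0, 10], [0, 13, 0, 0, 10], [0, 23, 0, 0, 10], [0, 33, 0, 0, 10], [0, 43, 0, 0, 10], [0, 50, 0, 0, 10], [0, 54, 0, 0, 10], [0, 54, 0, 0, 10]]]'

```text
clock: 3.65
position: [0.4644, 0.1853, 0.0454]
tool_rot: [-0.403, 3.114, -0.002]
force: [0.8, -4.7, 4.9]
width: 0.0192
grasp_force: 58.7
```

Request:
play_rows --deltas '[[[0, 0, 0, 0, 10], [0, 0, 0, 0, 10]]]'

```text
clock: 3.85
position: [0.4644, 0.1853, 0.0454]
tool_rot: [-0.402, 3.114, -0.001]
force: [-0.1, -2.9, 5.5]
width: 0.0191
grasp_force: 58.7
```

```bash
python3 - <<'E'
from h import *
st()
im=imaging.camera('scene');cv2.imwrite('pics/s2.png',cv2.resize(im[195:255,205:285,::-1],None,fx=9,fy=9,interpolation=cv2.INTER_CUBIC))
E
```

```text
t3.85 pos [464.4 185.3  45.4] tens xy [  0.7 179.6] toolyang 104.72 tilt [ 0.0014 -0.0005] q [ 1.450e-01  4.940e-01  1.780e+00 -1.000e-03  8.660e-01 -1.682e+00] F [-0.1 -2.9  5.5] M [-0.55  0.01 -0.16] w 19.1 gf 58.7
```

View pics/s2.png

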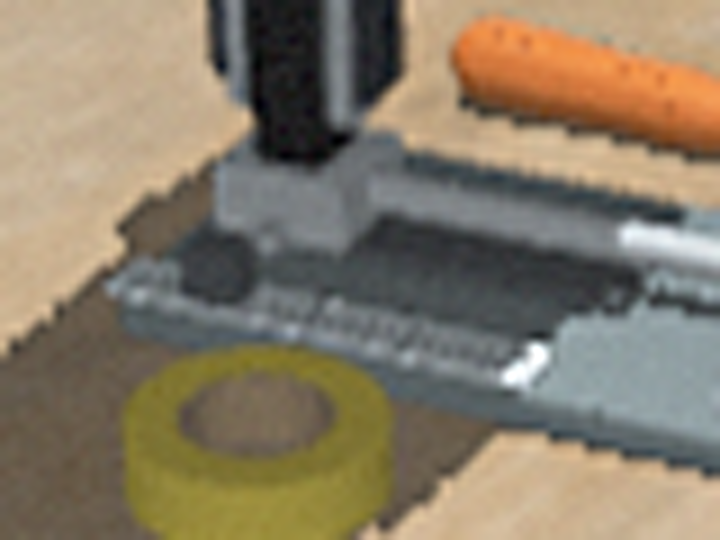

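The pointer, at about (268,243), is now next to the tab, at (218,268). I'll let go, rise clear and measure from the top view.

Request:
play_rows --deltas '[[[0, 0, 0, 0, 40], [0, 0, 0, 0, 60], [0, 0, 0, 0, 60], [0, 0, -30, 0, 60], [0, 0, -70, 0, 60], [40, -40, -75, 0, 60], [80, -80, -75, 0, 60], [110, -110, -75, 0, 60]]]'

```text
clock: 4.7
position: [0.3872, 0.0554, 0.1198]
tool_rot: [-0.405, 3.115, -0.0]
force: [1.0, -0.6, -0.0]
width: 0.06
grasp_force: 0.0
```

Request:
play_rows --deltas '[[[30, -40, 0, 0, 60], [70, -80, 0, 0, 60], [70, -80, 0, 0, 60]]]'

```text
clock: 5.0
position: [0.3393, -0.042, 0.1197]
tool_rot: [0.393, -3.117, 0.001]
force: [0.5, 0.3, 0.1]
width: 0.0601
grasp_force: 0.0
```

```bash
python3 - <<'E'
from h import *
st()
ims=np.mean([imaging.camera('top').astype(float) for _ in range(4)],0).astype(np.uint8)
cv2.imwrite('pics/top3.png',ims[:,:,::-1])
cv2.imwrite('pics/scene3.png',imaging.camera('scene')[:,:,::-1])
a=cv2.resize(ims[200:250,240:310,::-1],None,fx=8,fy=8,interpolation=cv2.INTER_CUBIC)
b=cv2.resize(cv2.imread('pics/scene3.png')[200:245,210:280],None,fx=8,fy=8,interpolation=cv2.INTER_CUBIC)
c=np.vstack([a[:300],b[:300]]) ;cv2.imwrite('pics/c3.png',np.vstack([a[60:360],b[:300]]))
E
```

```text
t5.00 pos [339.3 -42.  119.7] tens xy [-178.2   -8.4] toolyang 104.39 tilt [-0.0002 -0.0005] q [-4.700e-01  5.100e-02  2.146e+00 -1.000e-03  9.440e-01 -2.291e+00] F [0.5 0.3 0.1] M [0.02 0.   0.01] w 60.1 gf 0.0
```

View pics/c3.png

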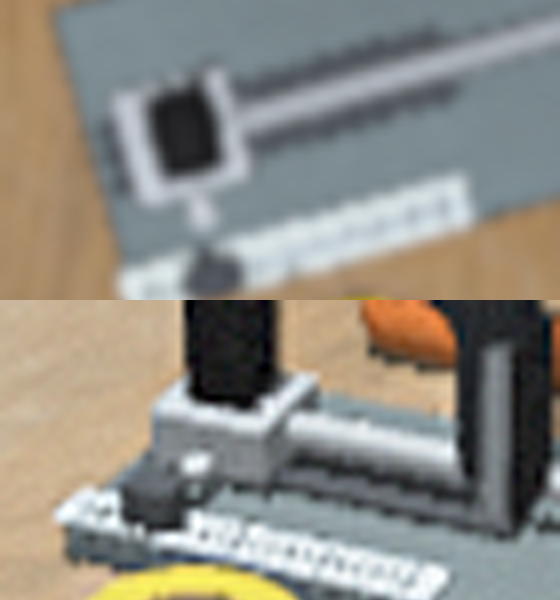

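The pointer is at about (203,212) and the tab is centred at (216,272) in the top crop. They look close to level, so I'll compute it properly.

```bash
python3 - <<'E'
from h import *
im=cv2.imread('pics/top3.png');f=8
a=cv2.resize(im[200:250,240:310],None,fx=f,fy=f,interpolation=cv2.INTER_CUBIC)
g=cv2.cvtColor(a,cv2.COLOR_BGR2GRAY)
def w(u,v,z):
    p=cast('top',((u+.5)/f-.5+240,(v+.5)/f-.5+200),z)-NUT;return np.array([p@TX,p@TY])*1000
def blob(m,x0,y0,x1,y1,z,n):
    q=np.zeros_like(m);q[y0:y1,x0:x1]=m[y0:y1,x0:x1]
    c=max(cv2.findContours(q,cv2.RETR_EXTERNAL,2)[0],key=cv2.contourArea);M=cv2.moments(c);u,v=M['m10']/M['m00'],M['m01']/M['m00']
    W=np.array([w(*p[0],z) for p in c]);print(n,'px',round(u),round(v),'area',M['m00'],'xy',w(u,v,z).round(1),'y range',W[:,1].min().round(1),W[:,1].max().round(1),'x',W[:,0].min().round(1),W[:,0].max().round(1))
for t in(100,115,130): blob((g<t).astype(np.uint8)*255,175,295,250,365,.026,'tab%d'%t)
for t in(150,160,175): blob((g>t).astype(np.uint8)*255,180,262,225,295,.021,'ptr%d'%t)
for t in(50,70): blob((g<t).astype(np.uint8)*255,140,130,230,245,.070,'handle')
print('cam',ray('top',(0,0))[0])
# tab in first picture
a=cv2.resize(cv2.imread('pics/top0.png')[200:250,240:310],None,fx=f,fy=f,interpolation=cv2.INTER_CUBIC);g=cv2.cvtColor(a,cv2.COLOR_BGR2GRAY)
for t in(100,115): blob((g<t).astype(np.uint8)*255,175,295,250,365,.026,'tab0_%d'%t)
blob((g<60).astype(np.uint8)*255,300,80,420,200,.070,'handle0')
E
```

```text
tab100 px 213 336 area 1400.5 xy [-42.7 183.7] y range 176.5 191.3 x -48.6 -34.8
tab115 px 213 336 area 1887.0 xy [-42.7 183.8] y range 175.8 192.1 x -49.6 -33.1
tab130 px 213 336 area 2448.0 xy [-42.5 183.8] y range 175.1 192.8 x -50.8 -31.0
ptr150 px 202 277 area 955.5 xy [-24.5 181.7] y range 176.2 187.0 x -29.9 -18.4
ptr160 px 202 276 area 742.0 xy [-24.3 181.7] y range 176.9 186.1 x -29.1 -18.9
ptr175 px 201 274 area 473.0 xy [-23.7 181.7] y range 178.3 185.0 x -27.9 -19.3
handle px 185 191 area 3420.5 xy [  0.5 181.1] y range 173.2 188.8 x -10.2 11.1
handle px 185 191 area 4135.0 xy [  0.6 181.1] y range 172.4 189.7 x -10.9 12.2
cam [0.43467165 0.20734164 0.92515428]
tab0_100 px 213 337 area 1553.0 xy [-42.7 183.8] y range 176.2 191.6 x -48.9 -34.2
tab0_115 px 213 336 area 2077.0 xy [-42.6 183.8] y range 175.5 192.2 x -50.1 -32.1
handle0 px 367 140 area 4155.5 xy [ -0.  126.2] y range 117.3 135.3 x -10.6 11.0
```

```bash
python3 - <<'E'
from h import *
f=8;im=cv2.imread('pics/scene3.png');a=cv2.resize(im[200:245,210:280],None,fx=f,fy=f,interpolation=cv2.INTER_CUBIC);g=cv2.cvtColor(a,cv2.COLOR_BGR2GRAY)
i=imaging.camera_info('scene')
def pr(x,y,z):
    P=i['R']@(NUT+TX*x/1e3+TY*y/1e3+[0,0,z/1e3])+i['t'];q=i['K']@P;q=q[:2]/q[2]
    return (q-[210,200]+.5)*f-.5
def blob(m,x0,y0,x1,y1,n):
    q=np.zeros_like(m);q[y0:y1,x0:x1]=m[y0:y1,x0:x1];c=max(cv2.findContours(q,cv2.RETR_EXTERNAL,2)[0],key=cv2.contourArea);M=cv2.moments(c);print(n,M['m10']/M['m00'],M['m01']/M['m00'],'bbox',cv2.boundingRect(c))
for t in(70,85):blob((g<t).astype(np.uint8)*255,105,145,205,240,'tab')
for t in(180,200):blob((g>t).astype(np.uint8)*255,175,145,220,185,'ptr')
for y in(181.7,183.8):
    B=np.array([pr(x,y+s,z) for x in(-49,-36) for s in(-8,8) for z in(14,28)],np.float32);h=cv2.convexHull(B);M=cv2.moments(h)
    print(y,'tabbox',M['m10']/M['m00'],M['m01']/M['m00'],cv2.boundingRect(h),'ptr(-24)',pr(-24,y,21),'tip',pr(-30,y,21))
E
```

```text
tab 158.11322968612495 210.35552948078615 bbox (124, 188, 81, 43)
tab 158.30758838099527 208.25579824363882 bbox (122, 183, 83, 49)
ptr 195.8802704852824 162.6101829753381 bbox (183, 153, 28, 21)
ptr 195.67855121675154 162.8641765704584 bbox (184, 155, 24, 17)
181.7 tabbox 155.73803556494758 203.41179206384228 (116, 163, 79, 81) ptr(-24) [187.5629845  172.17912573] tip [177.40653207 182.14232696]
183.8 tabbox 148.79318373109837 201.86182467374297 (109, 162, 79, 80) ptr(-24) [180.7206895  170.69171166] tip [170.53130155 180.6351493 ]
```

```bash
cat > meas.py <<'E'
from h import *
f=8
def measure(im,tag=''):
    a=cv2.resize(im[200:250,240:310],None,fx=f,fy=f,interpolation=cv2.INTER_CUBIC);g=cv2.cvtColor(a,cv2.COLOR_BGR2GRAY)
    for n,m,(x0,y0,x1,y1),z in(('tab',g<115,(175,295,250,365),.026),('ptr',g>160,(170,262,225,295),.021),('handle',g<60,(130,130,230,245),.07)):
        q=np.zeros_like(g);q[y0:y1,x0:x1]=m[y0:y1,x0:x1]
        c=max(cv2.findContours(q,cv2.RETR_EXTERNAL,2)[0],key=cv2.contourArea);M=cv2.moments(c);u,v=M['m10']/M['m00'],M['m01']/M['m00']
        p=cast('top',((u+.5)/f-.5+240,(v+.5)/f-.5+200),z)-NUT;print(tag,n,'area',M['m00'],'xy',(1000*p@TX).round(2),(1000*p@TY).round(2))
E
python3 -c "
from h import *
delta(0,181,120,104.75)"
```

```text
t5.25 pos [341.5 -37.9 119.7] tens xy [-175.1   -5. ] toolyang 104.84 tilt [0.0001 0.0002] q [-0.456  0.055  2.142  0.     0.945 -2.286] F [0.  0.9 0.6] M [-0.02  0.04  0.05] w 60.1 gf 0.0
delta [-175.4  185.7   -0.3] turn 0.0016
```

Request:
play_rows --deltas '[[[-35, 35, 0, 0, 60], [-70, 70, 0, 0, 60], [-105, 110, 0, 0, 60], [-140, 150, 0, 0, 60], [-165, 175, 0, 0, 60], [-175, 185.5, 0, 0, 60], [-175, 185.5, 0, 0, 60], [-175, 185.5, 0, 0, 60]]]'

```text
clock: 6.05
position: [0.4623, 0.1859, 0.1192]
tool_rot: [0.406, -3.114, 0.0]
force: [-1.0, 0.1, -1.4]
width: 0.06
grasp_force: 0.0
```

```bash
python3 -c "
from h import *
delta(0,181,46,104.75)"
```

```text
t6.05 pos [462.3 185.9 119.2] tens xy [ -1.3 180.7] toolyang 104.87 tilt [-0.0011 -0.0003] q [ 0.147  0.377  1.724 -0.     1.041 -1.683] F [-1.   0.1 -1.4] M [ 0.03 -0.07  0.03] w 60.0 gf 0.0
delta [-1.3  0.3 73.2] turn 0.0021
```

Request:
play_rows --deltas '[[[-1, 0.3, 30, 0, 60], [-1, 0.3, 60, 0, 60], [-1, 0.3, 73, 0, 60], [-1, 0.3, 73, 0, 40], [-1, 0.3, 73, 0, 20], [-1, 0.3, 73, 0, 10], [-1, 0.3, 73, 0, 10], [-1, 0.3, 73, 0, 10]]]'

```text
clock: 6.85
position: [0.4645, 0.1854, 0.0479]
tool_rot: [-0.402, 3.114, -0.001]
force: [-2.7, -3.3, 7.9]
width: 0.0191
grasp_force: 59.4
```

Request:
play_rows --deltas '[[[0, 0, 0, 0, 10], [0, 0, 0, 0, 10]]]'

```text
clock: 7.05
position: [0.4644, 0.1854, 0.0479]
tool_rot: [-0.402, 3.114, -0.001]
force: [-1.9, -3.0, 6.5]
width: 0.0191
grasp_force: 59.4
```

```bash
python3 -c "
from h import *
st()"
```

```text
t7.05 pos [464.4 185.4  47.9] tens xy [  0.7 179.6] toolyang 104.72 tilt [ 0.0017 -0.0001] q [ 0.145  0.49   1.779 -0.     0.871 -1.682] F [-1.9 -3.   6.5] M [-0.42  0.31 -0.12] w 19.1 gf 59.4
```

Request:
play_rows --deltas '[[[0, 1, 0, 0, 10], [0, 2, 0, 0, 10], [0, 2, 0, 0, 10], [0, 2, 0, 0, 10]]]'

```text
clock: 7.45
position: [0.4641, 0.1865, 0.0479]
tool_rot: [-0.403, 3.114, -0.003]
force: [-1.6, -9.7, 7.2]
width: 0.0193
grasp_force: 59.6
```

```bash
python3 -c "
from h import *
st()"
```

```text
t7.45 pos [464.1 186.5  47.9] tens xy [  0.7 180.8] toolyang 104.74 tilt [ 0.0019 -0.0015] q [ 0.148  0.49   1.778 -0.002  0.871 -1.678] F [-1.6 -9.7  7.2] M [-1.31  0.27 -0.15] w 19.3 gf 59.6
```

Moved 1.2 mm. It needs about 0.8 more.

Request:
play_rows --deltas '[[[0, 0.8, 0, 0, 10], [0, 0.8, 0, 0, 10], [0, 0.8, 0, 0, 10]]]'

```text
clock: 7.75
position: [0.464, 0.1872, 0.0479]
tool_rot: [-0.403, 3.114, -0.003]
force: [-1.4, -10.0, 7.5]
width: 0.019
grasp_force: 59.6
```

```bash
python3 -c "
from h import *
st()"
```

```text
t7.75 pos [464.  187.2  47.9] tens xy [  0.7 181.5] toolyang 104.74 tilt [ 0.0019 -0.0016] q [ 0.15   0.49   1.778 -0.002  0.871 -1.676] F [ -1.4 -10.    7.5] M [-1.45  0.21 -0.15] w 19.0 gf 59.6
```

Request:
play_rows --deltas '[[[0, 0, 0, 0, 30], [0, 0, 0, 0, 50], [0, 0, 0, 0, 60], [0, 0, -30, 0, 60], [0, 0, -70, 0, 70], [0, -50, -75, 0, 70], [0, -100, -75, 0, 70], [0, -150, -75, 0, 70]]]'

```text
clock: 8.55
position: [0.5016, 0.0421, 0.1223]
tool_rot: [-0.405, 3.114, -0.0]
force: [0.3, 0.7, -0.6]
width: 0.07
grasp_force: 0.0
```

Request:
play_rows --deltas '[[[0, -30, 0, 0, 70], [0, -30, 0, 0, 70], [0, -30, 0, 0, 70]]]'

```text
clock: 8.85
position: [0.5088, 0.0145, 0.1216]
tool_rot: [0.401, -3.116, -0.001]
force: [0.8, -0.2, 0.2]
width: 0.0697
grasp_force: 0.0
```

```bash
python3 - <<'E'
from meas import *
im=np.mean([imaging.camera('top').astype(float) for _ in range(3)],0).astype(np.uint8)[:,:,::-1].copy();cv2.imwrite('pics/top4.png',im)
cv2.imwrite('pics/scene4.png',imaging.camera('scene')[:,:,::-1])
measure(cv2.imread('pics/top3.png'),'before');measure(im,'now')
delta(0,0,56,104.75)
E
```

```text
before tab area 1887.0 xy -42.66 183.81
before ptr area 742.0 xy -24.26 181.69
before handle area 3788.5 xy 0.51 181.1
now tab area 1775.5 xy -42.67 183.78
now ptr area 817.0 xy -23.86 183.51
now handle area 3640.0 xy 0.36 183.0
t9.05 pos [508.7  15.6 121.7] tens xy [0.3 4.1] toolyang 104.83 tilt [-0.0001  0.0001] q [-0.2    0.394  1.691  0.     1.057 -2.03 ] F [-0.5  0.8 -0.5] M [ 0.01 -0.01  0.07] w 70.0 gf 0.0
delta [ 0.3 -4.1 65.7] turn 0.0014
```

Request:
play_rows --deltas '[[[0, -4, 20, 0, 70], [0, -4, 45, 0, 70], [0, -4, 62, 0, 70], [0, -4, 65, 0, 70], [0, -4, 65, 0, 50], [0, -4, 65, 0, 40], [0, -4, 65, 0, 32], [0, -4, 65, 0, 32]]]'

```text
clock: 9.85
position: [0.5109, 0.0097, 0.0584]
tool_rot: [-0.403, 3.113, -0.004]
force: [-2.0, -5.9, 5.8]
width: 0.0381
grasp_force: 59.4
```

Request:
play_rows --deltas '[[[0, 0, 0, 0, 32], [0, 0, 0, 0, 32], [0, 0, 0, 0, 32]]]'

```text
clock: 10.15
position: [0.5109, 0.0097, 0.0584]
tool_rot: [-0.403, 3.113, -0.004]
force: [-1.1, -5.0, 5.8]
width: 0.0379
grasp_force: 59.4
```

```bash
python3 -c "
from h import *
st()"
```

```text
t10.15 pos [510.9   9.7  58.4] tens xy [ 0.9 -2.1] toolyang 104.75 tilt [ 0.003  -0.0019] q [-2.100e-01  4.910e-01  1.741e+00 -2.000e-03  9.070e-01 -2.037e+00] F [-1.1 -5.   5.8] M [-0.74  0.26 -0.07] w 37.9 gf 59.4
```

Request:
play_rows --deltas '[[[0, 0, 0, 0, 50], [0, -1.8, 0, 0, 55], [0, -1.8, 5, 0, 55], [0, -1.8, 5, 0, 55], [0, -1.8, 5, 0, 40], [0, -1.8, 5, 0, 32], [0, -1.8, 5, 0, 32], [0, -1.8, 5, 0, 32]]]'

```text
clock: 10.95
position: [0.5103, 0.0092, 0.0518]
tool_rot: [0.403, -3.115, -0.001]
force: [-3.1, 3.3, 4.4]
width: 0.0385
grasp_force: 59.8
```

```bash
python3 -c "
from h import *
st()"
```

```text
t10.95 pos [510.3   9.2  51.8] tens xy [ 0.1 -2.4] toolyang 104.74 tilt [-0.0003  0.0005] q [-2.120e-01  5.020e-01  1.744e+00  1.000e-03  8.960e-01 -2.040e+00] F [-3.1  3.3  4.4] M [0.6  0.41 0.01] w 38.5 gf 59.8
```

Request:
play_rows --deltas '[[[0, 0, 0.1, 0.12, 32], [0, 0, 0.2, 0.24, 32], [0, 0, 0.2, 0.36, 32], [0, 0, 0.3, 0.48, 32], [0, 0, 0.4, 0.6, 32], [0, 0, 0.5, 0.72, 32], [0, 0, 0.5, 0.8, 32], [0, 0, 0.5, 0.8, 32]]]'

```text
clock: 11.75
position: [0.5102, 0.0088, 0.0513]
tool_rot: [-0.843, -3.026, 0.0]
force: [-3.1, 0.6, 5.5]
width: 0.0384
grasp_force: 59.6
```

```bash
python3 -c "
from h import *
st()"
```

```text
t11.75 pos [510.2   8.8  51.3] tens xy [ 0.  -2.8] toolyang 58.86 tilt [-0.0006 -0.0001] q [-0.213  0.503  1.745 -0.     0.895 -1.24 ] F [-3.1  0.6  5.5] M [ 0.11  0.64 -0.05] w 38.4 gf 59.6
```

Request:
play_rows --deltas '[[[0, 0, 0.1, 0.12, 32], [0, 0, 0.2, 0.24, 32], [0, 0, 0.2, 0.36, 32], [0, 0, 0.3, 0.48, 32], [0, 0, 0.4, 0.6, 32], [0, 0, 0.5, 0.72, 32], [0, 0, 0.6, 0.84, 32], [0, 0, 0.6, 0.9, 32]]]'

```text
clock: 12.55
position: [0.5098, 0.0086, 0.0507]
tool_rot: [-2.076, -2.356, 0.002]
force: [-5.7, -0.7, 6.7]
width: 0.0385
grasp_force: 59.8
```

```bash
python3 -c "
from h import *
st()"
```

```text
t12.55 pos [509.8   8.6  50.7] tens xy [-0.5 -2.9] toolyang 7.24 tilt [-0.0017 -0.0005] q [-2.130e-01  5.040e-01  1.745e+00 -1.000e-03  8.940e-01 -3.380e-01] F [-5.7 -0.7  6.7] M [-0.12  1.    0.13] w 38.5 gf 59.8
```

Request:
play_rows --deltas '[[[0, 0, 0, 0.05, 32], [0, 0, 0, 0.1, 32], [0, 0, 0.1, 0.1, 32]]]'

```text
clock: 12.85
position: [0.5097, 0.0086, 0.0506]
tool_rot: [-2.188, -2.252, 0.003]
force: [-7.1, -1.7, 7.7]
width: 0.0387
grasp_force: 60.0
```

```bash
python3 -c "
from h import *
st()"
```

```text
t12.85 pos [509.7   8.6  50.6] tens xy [-0.5 -2.9] toolyang 1.65 tilt [-0.0019 -0.0005] q [-2.130e-01  5.040e-01  1.746e+00 -1.000e-03  8.940e-01 -2.410e-01] F [-7.1 -1.7  7.7] M [-0.19  1.18 -0.02] w 38.7 gf 60.0
```

Request:
play_rows --deltas '[[[-0.4, -1.7, 0, 0, 32], [-0.4, -1.7, 0, 0.1, 32], [-0.4, -1.7, 0, 0.2, 32], [-0.4, -1.7, 0, 0.3, 32], [-0.4, -1.7, 0, 0.3, 32]]]'

```text
clock: 13.35
position: [0.509, 0.007, 0.0506]
tool_rot: [2.5, 1.899, -0.002]
force: [-2.1, -8.2, 3.1]
width: 0.0387
grasp_force: 60.5
```

```bash
python3 -c "
from h import *
st()"
```

```text
t13.35 pos [509.    7.   50.6] tens xy [-1.6 -4.2] toolyang -15.56 tilt [ 0.0006 -0.0029] q [-0.215  0.501  1.75  -0.003  0.89   0.058] F [-2.1 -8.2  3.1] M [-1.34  0.4   0.22] w 38.7 gf 60.5
```

Request:
play_rows --deltas '[[[0, 0, 0.1, 0.1, 32], [0, 0, 0.1, 0.2, 32], [0, 0, 0.1, 0.3, 32], [0, 0, 0.1, 0.3, 32]]]'

```text
clock: 13.75
position: [0.5082, 0.007, 0.0504]
tool_rot: [2.756, 1.505, -0.004]
force: [-5.6, -9.1, 5.8]
width: 0.0383
grasp_force: 61.0
```

```bash
python3 -c "
from h import *
st()"
```

```text
t13.75 pos [508.2   7.   50.4] tens xy [-2.3 -4. ] toolyang -32.73 tilt [-0.0015 -0.0027] q [-0.215  0.501  1.75  -0.004  0.891  0.358] F [-5.6 -9.1  5.8] M [-1.29  0.95  0.39] w 38.3 gf 61.0
```

Request:
play_rows --deltas '[[[-1, 0, -0.2, 0, 32], [-2.2, 0, -0.2, 0, 32], [-2.2, 0, -0.2, 0, 32]]]'

```text
clock: 14.05
position: [0.5081, 0.0068, 0.0506]
tool_rot: [2.757, 1.506, 0.003]
force: [3.2, 2.8, -0.9]
width: 0.0386
grasp_force: 60.7
```

```bash
python3 -c "
from h import *
st()"
```

```text
t14.05 pos [508.1   6.8  50.6] tens xy [-2.6 -4.2] toolyang -32.70 tilt [0.0017 0.0003] q [-2.180e-01  4.990e-01  1.753e+00  1.000e-03  8.880e-01  3.520e-01] F [ 3.2  2.8 -0.9] M [ 0.58 -0.48  0.43] w 38.6 gf 60.7
```

Request:
play_rows --deltas '[[[0, 0, 0, 0.05, 32], [0, 0, 0, 0.1, 32], [0, 0, 0, 0.1, 32]]]'

```text
clock: 14.35
position: [0.5081, 0.0072, 0.0506]
tool_rot: [2.829, 1.366, 0.003]
force: [3.8, 5.0, 0.7]
width: 0.0381
grasp_force: 60.6
```

```bash
python3 - <<'E'
from h import *
st()
cv2.imwrite('pics/top5.png',imaging.camera('top')[:,:,::-1])
b=imaging.camera('scene')[:,:,::-1];cv2.imwrite('pics/s5.png',cv2.resize(b[185:265,270:370],None,fx=6,fy=6,interpolation=cv2.INTER_CUBIC))
E
```

```text
t14.35 pos [508.1   7.2  50.6] tens xy [-2.4 -3.8] toolyang -38.46 tilt [0.0015 0.0005] q [-2.170e-01  4.990e-01  1.753e+00  1.000e-03  8.880e-01  4.530e-01] F [3.8 5.  0.7] M [ 1.03 -0.51  0.6 ] w 38.1 gf 60.6
```

View pics/s5.png

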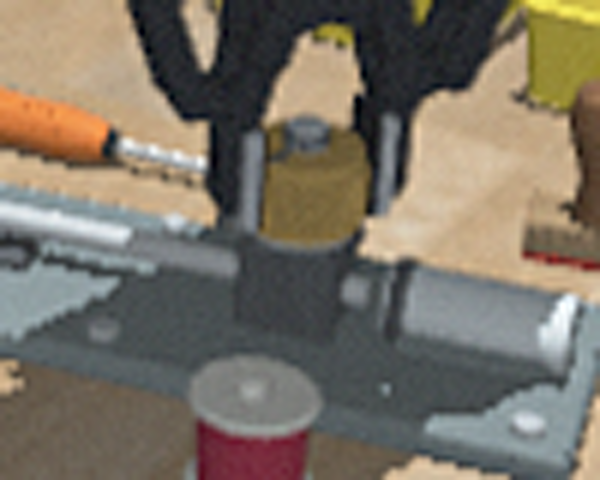

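The rib, at about (278,152), now points left of the stud, which is at (307,130). I'll convert both rib pictures to angles.

```bash
python3 - <<'E'
from h import *
f=6
def w(u,v,z):return cast('scene',((u+.5)/f-.5+270,(v+.5)/f-.5+185),z)
# enlarge rib area in both scene images, print dark pixel positions on nut top as angle relative to the stud axis
ax=None
for n,fn in(('0','scene0'),('4','scene4'),('5',None)):
    if fn: im=cv2.resize(cv2.imread(f'pics/{fn}.png')[185:265,270:370],None,fx=6,fy=6,interpolation=cv2.INTER_CUBIC)
    else: im=cv2.imread('pics/s5.png')
    g=cv2.cvtColor(im,cv2.COLOR_BGR2HSV)
    m=((g[:,:,0]>13)&(g[:,:,0]<32)&(g[:,:,1]>110)).astype(np.uint8);m=np.where(np.add.outer(np.arange(480),np.zeros(600))<260,m,0).astype(np.uint8);m[:, :230]=0;m[:,400:]=0
    c=max(cv2.findContours(m,0,2)[0],key=cv2.contourArea);print(n,'nut bbox',cv2.boundingRect(c))
i=imaging.camera_info('scene')
P=i['R']@np.array([.509,.0095,.0785])+i['t'];q=i['K']@P;print('proj nut top centre',((q[:2]/q[2]-[270,185])+.5)*f-.5)
P=i['R']@np.array([.509,.0095,.085])+i['t'];q=i['K']@P;print('proj stud top',((q[:2]/q[2]-[270,185])+.5)*f-.5)
st_=w(307,124,.085);print('stud',st_*1000)
for z in(.077,.078):
    r=w(278,152,z);print('rib now',r*1000,np.degrees(np.arctan2(*(r-st_)[[1,0]])))
u,v=scc(550,91)
r=cast('scene',(u,v),.079);s0=cast('scene',scc(522,74),.085);print('rib0',r*1000,s0*1000,np.degrees(np.arctan2(*(r-s0)[[1,0]])))
a=cast('top',topc(546,176),.085);b=cast('top',topc(574,169),.080);print('rib0 top',np.degrees(np.arctan2(*(b-a)[[1,0]])))
E
```

```text
0 nut bbox (238, 116, 129, 123)
4 nut bbox (238, 121, 128, 118)
5 nut bbox (260, 128, 110, 114)
proj nut top centre [303.1422808  142.19091717]
proj stud top [304.43440326 124.51093485]
stud [509.84055954   9.0247884   85.        ]
rib now [500.42352143  13.84590376  77.        ] 152.8895211481546
rib now [498.70419709  12.91852598  78.        ] 160.72824052022872
rib0 [513.34463109  -2.46350789  79.        ] [509.35594662   8.92870661  85.        ] -70.7036392204661
rib0 top -76.59658090485576
```

Request:
play_rows --deltas '[[[0, 0, 0, 0.05, 32], [0, 0, 0, 0.1, 32], [0, 0, 0, 0.15, 32], [0, 0, 0, 0.15, 32]]]'

```text
clock: 14.85
position: [0.5065, 0.0062, 0.0504]
tool_rot: [2.922, 1.153, -0.005]
force: [-5.3, -3.3, 4.8]
width: 0.0384
grasp_force: 61.1
```

```bash
python3 - <<'E'
from h import *
st()
b=imaging.camera('scene')[:,:,::-1];cv2.imwrite('pics/s6.png',cv2.resize(b[185:265,270:370],None,fx=6,fy=6,interpolation=cv2.INTER_CUBIC))
i=imaging.camera_info('scene')
for a in(140,150,160,170,180):
    P=i['R']@(np.array([.5095,.0092,.0775])+.013*np.array([np.cos(np.radians(a)),np.sin(np.radians(a)),0]))+i['t'];q=i['K']@P;print(a,((q[:2]/q[2]-[270,185])+.5)*6-.5)
# darkness profile round the nut top at r=13mm
for fn in('s5','s6'):
    g=cv2.cvtColor(cv2.imread(f'pics/{fn}.png'),cv2.COLOR_BGR2GRAY);out=[]
    for a in range(120,230,6):
        v=[]
        for r in(.011,.0135,.016):
            P=i['R']@(np.array([.5095,.0092,.0775])+r*np.array([np.cos(np.radians(a)),np.sin(np.radians(a)),0]))+i['t'];q=i['K']@P;u=((q[:2]/q[2]-[270,185])+.5)*6-.5;v.append(int(g[int(round(u[1])),int(round(u[0]))]))
        out.append((a,int(np.mean(v))))
    print(fn,out)
E
```

```text
t14.85 pos [506.5   6.2  50.4] tens xy [-4.3 -4.4] toolyang -46.92 tilt [-0.0031 -0.0016] q [-0.218  0.499  1.755 -0.003  0.891  0.602] F [-5.3 -3.3  4.8] M [-0.46  1.04  1.33] w 38.4 gf 61.1
140 [266.79811063 148.41818303]
150 [269.72633598 151.46345708]
160 [273.73649855 154.3152973 ]
170 [278.71221826 156.88333655]
180 [284.50430277 159.08498703]
s5 [(120, 102), (126, 102), (132, 97), (138, 95), (144, 92), (150, 79), (156, 69), (162, 58), (168, 61), (174, 71), (180, 79), (186, 88), (192, 92), (198, 91), (204, 91), (210, 92), (216, 91), (222, 92), (228, 91)]
s6 [(120, 86), (126, 86), (132, 85), (138, 83), (144, 82), (150, 81), (156, 77), (162, 72), (168, 63), (174, 70), (180, 83), (186, 89), (192, 91), (198, 90), (204, 89), (210, 91), (216, 91), (222, 90), (228, 89)]
```

Request:
play_rows --deltas '[[[0, 0, 0, 0, 50], [0, 0, 0, 0, 60], [0, 0, 0, 0, 60]]]'

```text
clock: 15.2
position: [0.5076, 0.0065, 0.0505]
tool_rot: [2.924, 1.149, 0.0]
force: [0.3, -0.2, 0.4]
width: 0.0599
grasp_force: 0.0
```

```bash
python3 - <<'E'
from h import *
delta(-0.66,-2.1,52,-46.9)
E
```

```text
t15.20 pos [507.6   6.5  50.5] tens xy [-3.1 -4.3] toolyang -47.11 tilt [0.0002 0.    ] q [-0.218  0.499  1.754  0.     0.889  0.604] F [ 0.3 -0.2  0.4] M [-0.01 -0.05  0.02] w 59.9 gf 0.0
delta [ 3.2 -0.8 -1.5] turn -0.0037
```

Request:
play_rows --deltas '[[[3.2, -0.8, -0.8, 0, 60], [3.2, -0.8, -0.8, 0, 60], [3.2, -0.8, -0.8, 0, 60], [3.2, -0.8, -0.8, 0, 60]]]'

```text
clock: 15.6
position: [0.5093, 0.0093, 0.0514]
tool_rot: [-2.924, -1.149, 0.0]
force: [-1.2, 0.3, -0.8]
width: 0.0602
grasp_force: 0.0
```

```bash
python3 - <<'E'
from h import *
delta(-0.66,-2.1,51.2,-46.9)
E
```

```text
t15.60 pos [509.3   9.3  51.4] tens xy [-0.7 -2.1] toolyang -47.10 tilt [-0. -0.] q [-0.212  0.501  1.748 -0.     0.893  0.61 ] F [-1.2  0.3 -0.8] M [ 0.01 -0.04  0.  ] w 60.2 gf 0.0
delta [0.  0.1 0.2] turn -0.0034
```

Request:
play_rows --deltas '[[[0, 0, 0, 0, 45], [0, 0, 0, 0, 34], [0, 0, 0, 0, 32], [0, 0, 0, 0, 32], [0, 0, 0, 0, 32], [0, 0, 0, 0, 32]]]'

```text
clock: 16.2
position: [0.5096, 0.0091, 0.0517]
tool_rot: [2.923, 1.149, 0.001]
force: [-0.8, -1.4, 5.2]
width: 0.0384
grasp_force: 59.7
```

```bash
python3 - <<'E'
from h import *
st()
E
```

```text
t16.20 pos [509.6   9.1  51.7] tens xy [-0.6 -2.3] toolyang -47.10 tilt [ 0.0006 -0.0004] q [-0.212  0.5    1.747 -0.     0.893  0.61 ] F [-0.8 -1.4  5.2] M [-0.25  0.18 -0.01] w 38.4 gf 59.7
```

Well centred now, with low forces. A small clockwise turn will confirm the stop.

Request:
play_rows --deltas '[[[0, 0, 0, 0.02, 32], [0, 0, 0, 0.04, 32], [0, 0, 0, 0.04, 32]]]'

```text
clock: 16.5
position: [0.5095, 0.0091, 0.0517]
tool_rot: [2.945, 1.092, 0.0]
force: [-1.2, -1.1, 5.5]
width: 0.0384
grasp_force: 59.5
```

```bash
python3 - <<'E'
from h import *
st()
E
```

```text
t16.50 pos [509.5   9.1  51.7] tens xy [-0.6 -2.3] toolyang -49.32 tilt [ 0.0005 -0.0008] q [-2.120e-01  5.010e-01  1.747e+00 -1.000e-03  8.930e-01  6.490e-01] F [-1.2 -1.1  5.5] M [-0.27  0.19  0.62] w 38.4 gf 59.5
```

Request:
play_rows --deltas '[[[0, 0, 0, 0.02, 32], [0, 0, 0, 0.04, 32], [0, 0, 0, 0.04, 32]]]'

```text
clock: 16.8
position: [0.5095, 0.0091, 0.0517]
tool_rot: [2.965, 1.035, 0.0]
force: [-1.5, -1.1, 4.9]
width: 0.0384
grasp_force: 59.5
```

```bash
python3 - <<'E'
from h import *
st()
E
```

```text
t16.80 pos [509.5   9.1  51.7] tens xy [-0.6 -2.3] toolyang -51.51 tilt [ 0.0005 -0.0014] q [-0.212  0.501  1.747 -0.002  0.893  0.688] F [-1.5 -1.1  4.9] M [-0.23  0.14  1.35] w 38.4 gf 59.5
```

Request:
play_rows --deltas '[[[0, 0, 0, -0.04, 32], [0, 0, 0, -0.07, 32], [0, 0, 0, -0.07, 32]]]'

```text
clock: 17.1
position: [0.5095, 0.0091, 0.0517]
tool_rot: [2.929, 1.136, 0.001]
force: [-0.3, -2.6, 4.9]
width: 0.0383
grasp_force: 59.6
```

```bash
python3 - <<'E'
from h import *
st()
E
```

```text
t17.10 pos [509.5   9.1  51.7] tens xy [-0.6 -2.3] toolyang -47.61 tilt [ 0.0006 -0.0004] q [-0.212  0.501  1.747 -0.     0.893  0.619] F [-0.3 -2.6  4.9] M [-0.36  0.16  0.09] w 38.3 gf 59.6
```

Request:
play_rows --deltas '[[[0, 0, -0.1, -0.1, 32], [0, 0, -0.1, -0.2, 32], [0, 0, -0.2, -0.32, 32], [0, 0, -0.3, -0.44, 32], [0, 0, -0.4, -0.56, 32], [0, 0, -0.4, -0.68, 32], [0, 0, -0.5, -0.8, 32], [0, 0, -0.5, -0.8, 32]]]'

```text
clock: 17.9
position: [0.5096, 0.0091, 0.0522]
tool_rot: [2.252, 2.189, 0.0]
force: [-1.0, -1.7, 5.5]
width: 0.0383
grasp_force: 59.6
```

Request:
play_rows --deltas '[[[0, 0, -0.1, -0.1, 32], [0, 0, -0.1, -0.2, 32], [0, 0, -0.2, -0.32, 32], [0, 0, -0.3, -0.44, 32], [0, 0, -0.4, -0.56, 32], [0, 0, -0.4, -0.68, 32], [0, 0, -0.5, -0.78, 32], [0, 0, -0.5, -0.78, 32]]]'

```text
clock: 18.7
position: [0.5097, 0.0091, 0.0527]
tool_rot: [1.254, 2.879, -0.0]
force: [0.2, -2.0, 5.0]
width: 0.0384
grasp_force: 59.6
```

```bash
python3 - <<'E'
from h import *
st()
E
```

```text
t18.70 pos [509.7   9.1  52.7] tens xy [-0.4 -2.4] toolyang 42.91 tilt [ 0.001  -0.0005] q [-0.212  0.499  1.746 -0.     0.895 -0.961] F [ 0.2 -2.   5. ] M [-0.46  0.05  0.11] w 38.4 gf 59.6
```

```bash
python3 - <<'E'
from meas import *
im=np.mean([imaging.camera('top').astype(float) for _ in range(3)],0).astype(np.uint8)[:,:,::-1].copy()
measure(im,'now')
b=cv2.resize(imaging.camera('scene')[195:255,210:340,::-1],None,fx=6,fy=6,interpolation=cv2.INTER_CUBIC);cv2.imwrite('pics/s7.png',b)
E
```

```text
now tab area 1762.0 xy -42.68 183.78
now ptr area 840.5 xy -23.89 183.54
now handle area 3616.0 xy 0.38 182.99
```

View pics/s7.png

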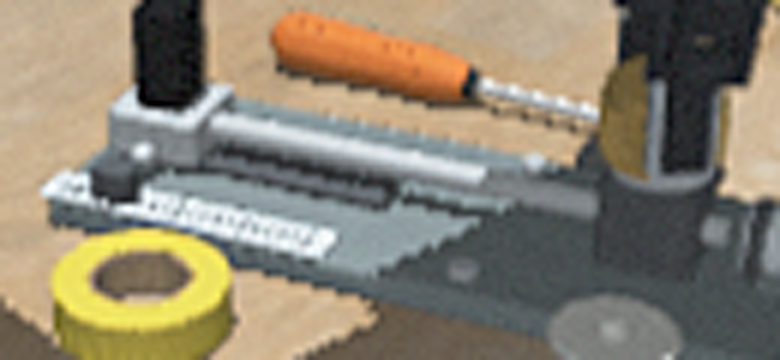

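The pointer, at (143,152), is level with the tab at (117,178), which measures 0.2 mm off. The nut is gripped, and the tape and screwdriver are where they were. Handing in.

```bash
python3 -c "
from plant import order
print(order.hand_in())"
```

```text
the job is handed in; nothing more can be done
None
```

I handed the job in at about 19 s: the slide is released with its pointer level with the index tab (about 0.2 mm off by camera), and the nut was bottomed, backed off about 90° and is still gripped there.

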